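Zero the bench caliper with the setting stylus

TASK

Zero the digital caliper in the bench holder: slide its jaws fully shut, then take the slim setting stylus with the round finger guard out of the tool block and, with its tip, press the zero key (the sunken key at the end of the row farthest from the jaws) fully down and keep it down for about a second while the jaws stay shut. Leave the other two keys alone, put the stylus back upright in its bore until its guard rests on the block, and do not disturb the other things on the bench.

Things in the scene. Friction and masses are not known exactly. Their poses are not given: they have to be found in the camera images.
- caliper: 200 mm digital caliper, bare steel with a dark display case, clamped flat in a dark cast holder (base 86 x 310 x 12 mm, a post with a thumb screw near each end, at most 78 mm high). Fixed. Origin: under the holder's middle, on the table. y axis: along the beam from tail to fixed jaw, so the slider shuts towards +y. The 56 mm long jaws point to -x. Beam 18 mm wide, top at 56 mm
- slider (a joint): gap between the jaws in m: 0 shut (hard stop), at most 0.09; the slider moves along the caliper's -y axis as it opens. It stays where it is left; about 2.5 N of friction
- slider_top (a point): centre of the flat top of the slider's display case, 68 mm above the table; moves with the slider. The case is 48 mm wide (caliper x), 87 mm long (caliper y), flat sided from 60 to 68 mm height, over a 34 mm wide saddle (48 to 60 mm). Both long sides are free for fingers at mid length, down to 45 mm above the table
- zero_well (a point): centre of the mouth of the zero key's well, in the case top, 68 mm above the table; moves with the slider. From slider_top: caliper x -12 mm, y -23.5 mm. Three equal round wells, 13 mm across and 23.5 mm apart, run along the case edge on the long jaws' side; zero is the one farthest from the jaws. In each is a flat key 10.4 mm across, its top 2.5 mm below the mouth
- zero_key (a joint): travel of the zero key in m: 0 up, 0.0025 fully down (then 5 mm below the well's mouth). Spring: starts to move at 1.2 N, fully down at 4 N, comes up by itself
- power_key (a joint): travel of the middle key, same make: to be left alone
- mode_key (a joint): travel of the key nearest the jaws, same make: to be left alone
- stand: wooden tool block 60 x 150 x 55 mm (x, y, z) with two bores from above, 16 mm across, 47 mm deep, 72 mm apart along its y. Fixed to the table. Origin: centre of its underside
- bore_left (a point): centre of the mouth of the bore at +y of the block, on its top face, 55 mm above the table
- bore_right (a point): centre of the mouth of the bore at -y of the block, on its top face. The stylus stands in one of the two bores, the screwdriver in the other
- stylus: aluminium and steel setting stylus, 130 mm long, 35 to 70 g, standing tip down in a bore, hung on its guard. Origin: its tip; z runs up along it. From the tip: pin 4 mm across to 14 mm, cone to 22, shank 10 mm across to 40, round finger guard 26 mm across from 40 to 45, round handle 13 mm across from 45 to 130. In the block its tip is 15 mm above the table
- stylus_tip (a point): end of the stylus's pin
- stylus_collar (a point): centre of the underside of the finger guard, 40 mm above the tip; it rests on the block's top face
- screwdriver: stubby screwdriver standing in the other bore, thick dark handle 24 mm across, its top 125 mm above the table. Origin: on its axis, 15 mm above the table. Bystander
- ring_gauge: loose steel ring gauge 72 mm across, 22 mm high, origin under its centre. Bystander
- bushing: loose steel flanged bushing 64 mm across, 50 mm high, origin under its centre. Bystander
- gauge_block: loose steel gauge block 35 x 80 x 20 mm, origin under its centre. Bystander
- loupe: loose black stand magnifier 60 mm across, 56 mm high, origin under its centre. Bystander
- fixed_jaw (a point): point on the measuring face of the fixed jaw, at caliper x -40 mm, y 105 mm, height 58 mm. The slider's jaw meets this face when shut. At the other end, the tail, a flat depth rod comes out by as much as the jaws are open

How it is judged:
On the way, in this order (a step that is already met when the one before it is completed fails the run):
1. the jaws are shut (gap under 1.5 mm) (value of joint slider below 0.0015 m), for 0.3 s.
2. the zero key is held fully down (at least 2 mm) by the stylus for 0.7 s with the jaws shut (value of joint zero_key above 0.002 m and contact force between stylus and caliper above 0.5 N and value of joint slider below 0.0015 m), for 0.7 s.
At the end, for the whole second after the job is handed in: Jaws shut (gap under 1.5 mm), zero key up again, the stylus released and at rest upright (within 0.1 rad) in its bore, its guard resting on the tool block (within 3 mm in height, 6 mm sideways) (value of joint slider below 0.0015 m and value of joint zero_key below 0.001 m and angle between stylus's own z axis and vertical below 0.1 rad and z of stylus_collar in the frame of stand between 0.052 and 0.058 m and (horizontal distance between stylus_collar and bore_left below 0.006 m or horizontal distance between stylus_collar and bore_right below 0.006 m) and linear speed of stylus below 0.02 m/s); the robot touches nothing.
It fails at once if one of the other two keys is pressed (more than 1.2 mm) (value of joint any of power_key, mode_key above 0.0012 m).
It fails at once if a bystander is shifted by more than 20 mm (distance of any of screwdriver, ring_gauge, bushing, gauge_block, loupe from where it was at the start of the episode above 0.02 m).
It also fails if it takes over 72 s, if anything falls off the work surface, if the arm or the gripper's body presses on something with over 40 N, if the wrist force passes 120 N, or if a joint passes its speed limit or range.

ROBOT

A 6-joint arm with a two-finger parallel gripper is mounted at the origin on the work surface. World frame = base frame: x ahead of the robot, y to its left, z up, the work surface at z = 0. Lengths are in m, angles in rad, forces in N, time in s.
With the tool pointing down it reaches from about 0.425 to 1.125 m from the base axis. Payload 14.9 kg.
Tool frame: the origin (TCP) lies midway between the tips of the shut fingers; the grasp point (between the pads) lies 19 mm behind it; z points along the fingers, y is the line along which they close (so a half turn about z gives the same grasp; the last joint's range is limited). The gripper opens to 91 mm and grips with 3 to 60 N. Pads are 32 mm wide; open, the fingers measure 118 mm over their backs; the gripper's body (76 mm by 178 mm) begins 60 mm behind the grasp point.
Start: joints at [-1.195, 0.379, 1.734, -0, 1.028, -0.033], TCP at [0.278, -0.642, 0.214] pointing down, gripper open.
Joint ranges: [-2.77, 2.77], [-0.74, 2.19], [0, 2.66], [-1.06, 4.2], [0.31, 2.87], [-3.08, 3.08]. Speed limits (rad/s): [1.89, 1.89, 2.39, 3.14, 3.14, 3.14].

INTERFACE

Orientations are given as [roll, pitch, yaw] about the fixed x, y, z axes, in that order (R = Rz(yaw) Ry(pitch) Rx(roll)).
In Python, from bench import manip gives the robot as it stands.
- The arm moves only by the tool jog_arm, called after "Emit:" as name(argument=value, ...) on one line, values as JSON. Schema: {"type":"object","properties":{"segments":{"type":"array","items":{"type":"array","prefixItems":[{"type":"array","items":{"type":"number"},"minItems":3,"maxItems":3},{"type":"array","items":{"type":"number"},"minItems":3,"maxItems":3}],"minItems":2,"maxItems":2},"minItems":1,"maxItems":20},"jaw":{"type":"number"},"grip_n":{"type":"number"},"only":{"type":"string"},"quiet":{"type":"boolean"},"lines":{"type":"string"}},"required":["segments"],"additionalProperties":false}. segments is a list of rows, 1 to 20 of them, each written [[dx, dy, dz], [rx, ry, rz]]: dx, dy, dz in fractions of the full range, 1 being 0.75 m, then a rotation vector rx, ry, rz in fractions of the full range, 1 being 2 rad; each row is the pose to reach, as a shift and turn from the pose commanded when the call began, along the tool's axes at that moment; what a row does not reach only later rows make up. A row lasts 1/10 s, in which the tool goes at most 0.05 m and 0.15 rad, less where a joint would pass 70% of its speed; a pose out of reach is approached as far as the arm can. jaw is the finger opening in m, set as the call begins (left out keeps the last). The fingers move at their own pace and stop on an object; grip_n is the grip in N (left out, the last holds). Time passes only in rows, so rows that do not move let the fingers close. The tool returns the time, the measured TCP pose, the force, the opening and the grip force at its end. only (a regular expression) keeps the lines of the reply that match it, lines (a string "A,B") keeps lines A to B, and quiet returns only ok. A shift or turn number past 1, either way, is cut back to 1. Input that does not fit is refused with a message, and nothing moves.
- manip.read_state(): the state, without advancing time (a new reading comes with each control period).
- manip.get_image(name): name is "side" or "top" or "wrist"; returns a dict with "img" (420x560x3 uint8, red, green, blue), "K" (3x3 intrinsics, pixels), "k1" (the pictures are not rectified: a ray, as slopes to the right and down, at radius r is drawn at 1 + k1 r^2 times it, then the intrinsics apply), "world_from_camera" (4x4, takes a point from camera to world coordinates). Camera axes: x right, y down, z forward; pixel columns grow to the right and rows downward; lengths in m; the calibration is good to about 2 mm. A picture is of the moment at which its call begins. There is no depth.
- manip.job_done(): hands the job in; it is judged then, once.
The state is a dict: "time": time; "joint_positions": joint angles; "joint_velocities": joint speeds; "joint_efforts": joint torques, N m; "ee_pos": TCP position; "eef_rot": TCP orientation; "contact_force": force on the tool from outside, world axes, zero at the start; "ft_torque": the same for the moment, N m; "gripper_width": finger opening in m; "finger_force": force on a finger pad.
Only numpy, scipy, OpenCV 4.12 (cv2) and the standard library are available. Lean on these libraries where they do the work, as an engineer would, in place of code of your own. Each camera call takes 0.05 s, during which the arm holds its last target. There are 200 camera calls.

## Working session

There is one attempt and no reset: what is moved stays moved. The work goes in short steps, Python scripts to look and compute and a tool call to move; the robot and the scene stay as the last step left them, time stands still between calls to the robot, and variables do not carry over. Pictures are saved under pics/ and viewed, at most 10 in all, crops included, and the job is handed in when it is done.

```bash
ls; mkdir -p pics
```

Create h.py:
```python
import numpy as np, cv2
from bench import manip
from scipy.spatial.transform import Rotation as R
def shot(n,f):
    d=manip.get_image(n); cv2.imwrite(f'pics/{f}.png',d['img'][:,:,::-1]); np.savez(f'pics/{f}.npz',K=d['K'],k1=d['k1'],T=d['world_from_camera']); return d
def ray(f,u,v):
    d=np.load(f'pics/{f}.npz'); K=d['K'];q=np.array([(u-K[0,2])/K[0,0],(v-K[1,2])/K[1,1]])
    p=cv2.undistortPoints(np.array([[[u,v]]],float),K,np.array([float(d['k1']),0,0,0]))[0,0]
    T=d['T']; return T[:3,3],T[:3,:3]@np.array([p[0],p[1],1])
def atz(f,u,v,z):
    o,r=ray(f,u,v); return o+r*(z-o[2])/r[2]
def proj(f,P):
    d=np.load(f'pics/{f}.npz');T=np.linalg.inv(d['T']);rv=cv2.Rodrigues(T[:3,:3])[0]
    return cv2.projectPoints(np.array(P,float).reshape(-1,1,3),rv,T[:3,3],d['K'],np.array([float(d['k1']),0,0,0]))[0][:,0]
```

Run:
```python
from h import *
a=shot('top','t0')['img']; b=shot('side','s0')['img']
for f in('t0','s0'):
    d=np.load(f'pics/{f}.npz');print(d['K'][0],d['k1'],d['T'].round(3))
print(manip.read_state())
cv2.imwrite('pics/t0b.png',cv2.resize(a[:,:,::-1],(800,600),interpolation=cv2.INTER_CUBIC))
cv2.imwrite('pics/s0b.png',cv2.resize(b[:,:,::-1],(800,600),interpolation=cv2.INTER_CUBIC))
```

```text
bench.py
pics
[516.79977238   0.         289.82726611] -0.07830042487357243 [[ 0.014 -0.984  0.179  0.365]
 [-1.    -0.017 -0.013  0.011]
 [ 0.016 -0.179 -0.984  1.116]
 [ 0.     0.     0.     1.   ]]
[384.69431717   0.         282.95934598] -0.04726903871846246 [[-0.954 -0.179  0.241  0.385]
 [-0.3    0.594 -0.747  0.588]
 [-0.01  -0.785 -0.62   0.536]
 [ 0.     0.     0.     1.   ]]
{'time': 0.1, 'joint_positions': array([-1.19529282e+00,  3.79396588e-01,  1.73470237e+00, -3.82323437e-05,
        1.02850277e+00, -3.32805402e-02]), 'joint_velocities': array([-4.03958312e-04, -1.13610026e-03, -2.32353462e-03, -5.36078604e-05,
        4.24098403e-04, -1.25269987e-03]), 'joint_efforts': array([-1.55898673e-03, -7.65051126e+01, -4.35292375e+01,  6.51429221e-02,
        3.98555933e-02, -2.29045685e-05]), 'ee_pos': array([ 0.27811666, -0.64199843,  0.21333546]), 'eef_rot': array([-3.14058305e+00, -8.67309210e-07,  4.08803796e-01]), 'contact_force': array([ 0.26215314,  0.697168  , -0.01019803]), 'ft_torque': array([ 0.01129439, -0.0187581 ,  0.02515071]), 'finger_force': 0.0, 'gripper_width': 0.09105738668155013}
```

View pics/t0b.png

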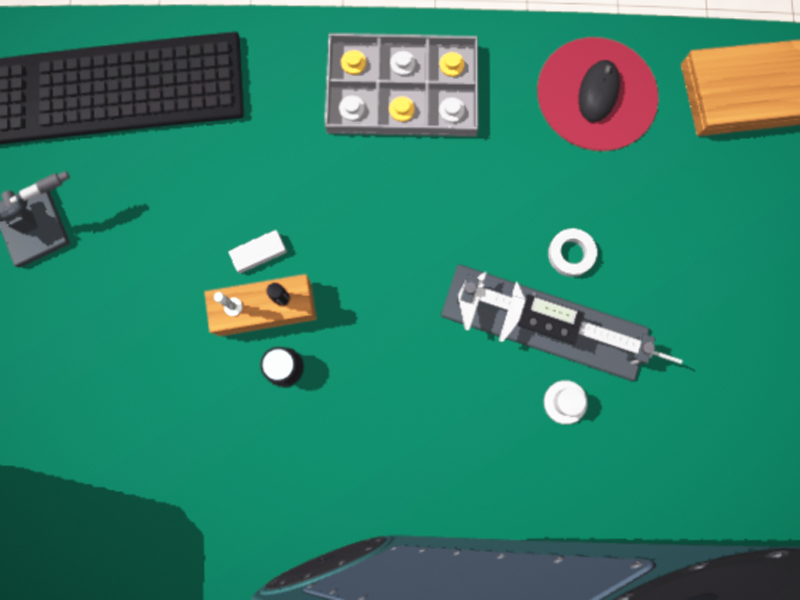

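View pics/s0b.png

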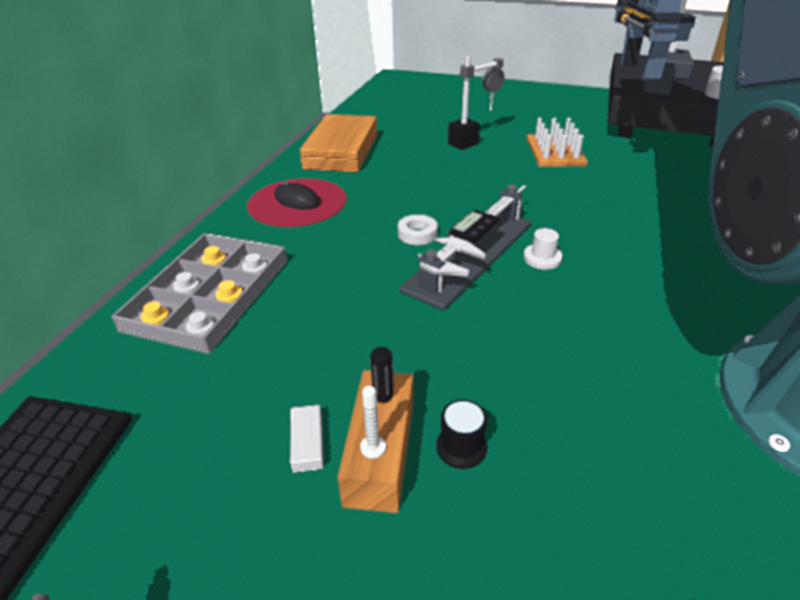

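The top view shows the caliper at about (555,322)/800-wide, with the jaws open and pointing left. The stylus stands in the left bore (230,308) and the screwdriver in the right one (278,293). I'll enlarge both regions next.

Run:
```python
from h import *
a=cv2.imread('pics/t0.png'); 
c=cv2.resize(a[180:272,305:490],None,fx=4.3,fy=4.3,interpolation=cv2.INTER_CUBIC)[:395]
s=cv2.resize(a[188:238,135:229],None,fx=4,fy=4,interpolation=cv2.INTER_CUBIC)
o=np.zeros((600,800,3),np.uint8); o[:c.shape[0],:c.shape[1]]=c[:,:800]; o[400:400+s.shape[0],:s.shape[1]]=s
b=cv2.imread('pics/s0.png'); s2=cv2.resize(b[240:365,230:300],None,fx=1.6,fy=1.6,interpolation=cv2.INTER_CUBIC)
s3=cv2.resize(b[125:215,278:378],None,fx=2.2,fy=2.2)
o[400:400+s2.shape[0],400:400+s2.shape[1]]=s2;o[400:598,560:780]=s3
cv2.imwrite('pics/c1.png',o)
```

```text
(no output)
```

View pics/c1.png

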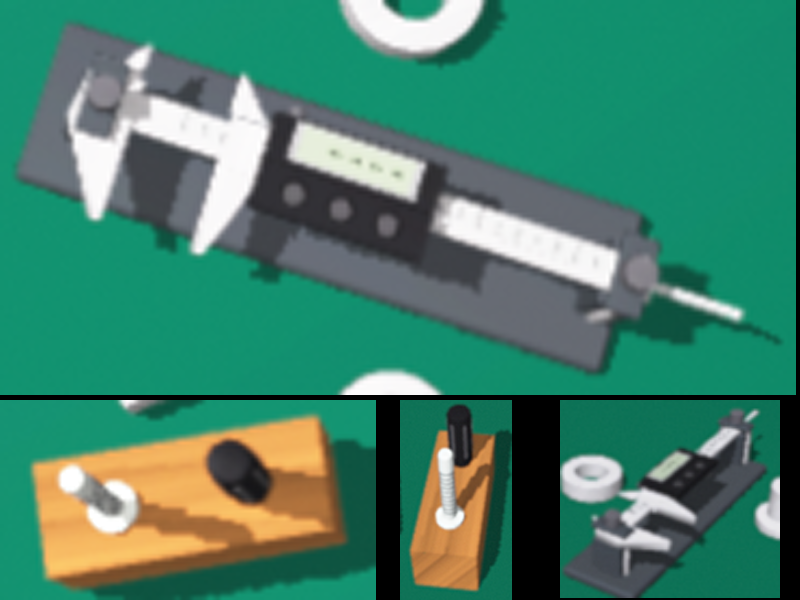

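The crop shows the keys at (292,194), (340,209) and (387,224), so zero is the rightmost. The base corners are at (70,22), (18,180), (645,215) and (600,372). The guard is at (113,507) and the handle top at (72,480).

Run:
```python
from h import *
from scipy.optimize import least_squares
px=lambda x,y:((x+.5)/4.3-.5+305,(y+.5)/4.3-.5+180)
ps=lambda x,y:((x+.5)/4-.5+135,(y-400+.5)/4-.5+188)
K=[atz('t0',*px(*p),.0655) for p in((292,194),(340,209),(387,224))]
C=[atz('t0',*px(*p),.012) for p in((70,22),(18,180),(645,215),(600,372))]
print(np.round(K,4));print(np.round(C,4))
loc=[(.043,.155),(-.043,.155),(.043,-.155),(-.043,-.155)]
def f(q):
    x,y,t,g=q;c,s=np.cos(t),np.sin(t);M=np.array([[c,-s],[s,c]])
    r=[(M@l+[x,y]-P[:2]) for l,P in zip(loc,C)]
    # slider_top y when shut unknown: g = slider_top y in caliper
    r+=[2*(M@[-.012,g+d]+[x,y]-P[:2]) for d,P in zip((.0235,0,-.0235),K)]
    return np.ravel(r)
s=least_squares(f,[.5,-.2,-.3,0]);print(s.x,f(s.x).round(4))
x,y,t,g=s.x;c,sn=np.cos(t),np.sin(t);M=np.array([[c,-sn],[sn,c]])
print('slider_top',M@[0,g]+[x,y],'fixedjaw',M@[-.04,.105]+[x,y])
# jaw faces gap: fixed jaw inner tip
for n,p in dict(fj=(108,200),mj=(195,240)).items():
    P=atz('t0',*px(*p),.058)[:2];print(n,P,M.T@(P-[x,y]))
print('depthrod tip',M.T@(atz('t0',*px(742,315),.05)[:2]-[x,y]))
print('guard',atz('t0',*ps(113,507),.06),'top',atz('t0',*ps(72,480),.145))
for p in((33,463),(318,417),(345,540),(47,577)):print(atz('t0',*ps(*p),.055).round(4))
pb=lambda x,y:(x/800*560,y/600*420)
print('side guard',atz('s0',*pb(373,448),.06),'top',atz('s0',*pb(369,392),.145))
print(proj('s0',[list(M@[-.012,g+d]+[x,y])+[.0655] for d in(.0235,0,-.0235)])*800/560)
```

```text
[[ 0.5122 -0.174   0.0655]
 [ 0.5053 -0.197   0.0655]
 [ 0.4984 -0.2196  0.0655]]
[[ 0.6062 -0.0712  0.012 ]
 [ 0.5246 -0.0453  0.012 ]
 [ 0.5116 -0.3637  0.012 ]
 [ 0.4321 -0.3377  0.012 ]]
[ 0.51648146 -0.20377238 -0.30873549  0.00315726] [-0.0016  0.002  -0.002   0.0023 -0.0013 -0.0008 -0.0037 -0.0007  0.0019
 -0.0014  0.0014 -0.0001  0.001   0.0002]
slider_top [ 0.51744081 -0.20076439] fixedjaw [ 0.51027741 -0.09158276]
fj [ 0.50893883 -0.0863508 ] [-0.04286504  0.10957785]
mj [ 0.49024061 -0.12821255] [-0.04795931  0.06401386]
depthrod tip [ 0.00316014 -0.20203814]
guard [0.52731774 0.25923533 0.06      ] top [0.52690101 0.25965712 0.145     ]
[0.5506 0.3038 0.055 ]
[0.5776 0.1555 0.055 ]
[0.5129 0.1389 0.055 ]
[0.4909 0.2927 0.055 ]
side guard [0.52574074 0.26517223 0.06      ] top [0.52601915 0.26407456 0.145     ]
[[472.79017733 231.89566011]
 [479.82057427 225.73056742]
 [486.61606669 219.77161096]]
```

The rows are not in the units I measure in: shifts go in shares of 0.75 m and turns go in shares of 2 rad. I convert before sending: 0.3946 m / 0.75 = 0.5261, -0.3097 m / 0.75 = -0.4129, -0.853 rad / 2 = -0.4265.

Emit:
jog_arm(segments=[[[0.1333, -0.1067, 0], [0, 0, -0.1]], [[0.2667, -0.2133, 0], [0, 0, -0.2]], [[0.4, -0.32, 0], [0, 0, -0.3]], [[0.5261, -0.4129, 0.0133], [0, 0, -0.4265]], [[0.5261, -0.4129, 0.0133], [0, 0, -0.4265]], [[0.5261, -0.4129, 0.0133], [0, 0, -0.4265]], [[0.5261, -0.4129, 0.0133], [0, 0, -0.4265]], [[0.5261, -0.4129, 0.0133], [0, 0, -0.4265]], [[0.5261, -0.4129, 0.0133], [0, 0, -0.4265]], [[0.5261, -0.4129, 0.0133], [0, 0, -0.4265]], [[0.5261, -0.4129, 0.0133], [0, 0, -0.4265]], [[0.5261, -0.4129, 0.0133], [0, 0, -0.4265]], [[0.5261, -0.4129, 0.0133], [0, 0, -0.4265]], [[0.5261, -0.4129, 0.0133], [0, 0, -0.4265]]])

```text
time: 1.5
ee_pos: [0.5167, -0.2024, 0.2039]
eef_rot: [-3.141, 0.0, 1.26]
contact_force: [-0.1, 0.7, 0.6]
gripper_width: 0.0914
finger_force: 0.0
```

Add to h.py:
```python
def go(x,y,z,yaw):
    s=manip.read_state(); Rt=R.from_euler('xyz',s['eef_rot']); Rg=R.from_euler('xyz',[np.pi,0,yaw])
    print('d',(Rt.inv().apply(np.array([x,y,z])-s['ee_pos'])).round(4),'rv',(Rt.inv()*Rg).as_rotvec().round(4))
```

Run:
```python
from h import *
go(.5174,-.2008,.15,1.262)
a=shot('wrist','w1')['img']; d=np.load('pics/w1.npz'); print(d['T'].round(3),d['K'][0])
cv2.imwrite('pics/w1b.png',cv2.resize(a[:,:,::-1],(800,600),interpolation=cv2.INTER_CUBIC))
M=np.array([[np.cos(-.3087),-np.sin(-.3087)],[np.sin(-.3087),np.cos(-.3087)]])
print(proj('w1',[list(M@[-.012,.00316+q]+[.5165,-.2038])+[.0655] for q in(.0235,0,-.0235)])*800/560)
```

```text
d [0.0017 0.0002 0.0539] rv [-0.0001  0.0001 -0.0018]
[[ 0.952 -0.298 -0.071  0.536]
 [-0.306 -0.926 -0.222 -0.141]
 [ 0.001  0.233 -0.972  0.376]
 [ 0.     0.     0.     1.   ]] [354.46244576   0.         277.18763175]
[[376.34035929 238.11545107]
 [376.75673807 275.62622339]
 [377.1670402  311.88131569]]
```

View pics/w1b.png

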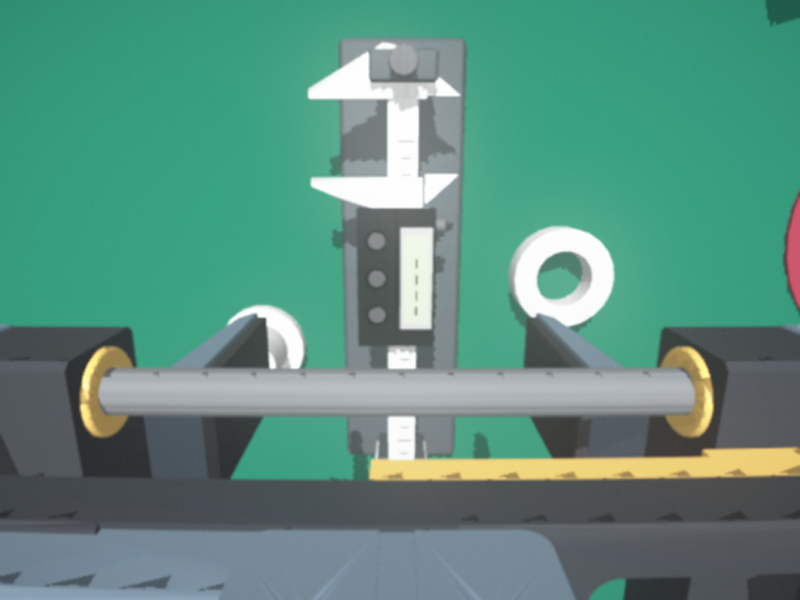

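The wrist view shows the keys at (376,241), (376,278) and (376,315), about 3 px from the prediction. That is good agreement, so I'll descend and grip the case.

Converted, 0.152 m / 0.75 = 0.2027, 0.05 m / 0.75 = 0.0667.

Emit:
jog_arm(segments=[[[0, 0, 0.0667], [0, 0, 0]], [[0, 0, 0.1333], [0, 0, 0]], [[0, 0, 0.1733], [0, 0, 0]], [[0, 0, 0.2], [0, 0, 0]], [[0, 0, 0.2027], [0, 0, 0]], [[0, 0, 0.2027], [0, 0, 0]], [[0, 0, 0.2027], [0, 0, 0]]])

```text
time: 2.25
ee_pos: [0.5179, -0.202, 0.0532]
eef_rot: [3.14, 0.0, 1.261]
contact_force: [0.5, 0.8, 0.2]
gripper_width: 0.0909
finger_force: 0.0
```

Emit:
jog_arm(segments=[[[0, 0, 0], [0, 0, 0]], [[0, 0, 0], [0, 0, 0]], [[0, 0, 0], [0, 0, 0]], [[0, 0, 0], [0, 0, 0]], [[0, 0, 0], [0, 0, 0]], [[0, 0, 0], [0, 0, 0]], [[0, 0, 0], [0, 0, 0]], [[0, 0, 0], [0, 0, 0]]], jaw=0.03, grip_n=12)

```text
time: 3.05
ee_pos: [0.5167, -0.2011, 0.0519]
eef_rot: [-3.14, -0.0, 1.262]
contact_force: [-3.9, 1.7, 5.7]
gripper_width: 0.0479
finger_force: 12.0
```

Converted, 0.043 m / 0.75 = 0.0573, 0.041 m / 0.75 = 0.0547.

Emit:
jog_arm(segments=[[[0.0107, 0, 0], [0, 0, 0]], [[0.0213, 0, 0], [0, 0, 0]], [[0.032, 0, 0], [0, 0, 0]], [[0.0427, 0, 0], [0, 0, 0]], [[0.0507, 0, 0], [0, 0, 0]], [[0.0547, 0, 0], [0, 0, 0]], [[0.0573, 0, 0], [0, 0, 0]], [[0.0573, 0, 0], [0, 0, 0]]])

```text
time: 3.85
ee_pos: [0.5301, -0.1598, 0.0519]
eef_rot: [-3.141, -0.0, 1.262]
contact_force: [-3.4, 4.3, 5.2]
gripper_width: 0.048
finger_force: 12.0
```

Emit:
jog_arm(segments=[[[0.0027, 0, 0], [0, 0, 0]], [[0.0053, 0, 0], [0, 0, 0]], [[0.008, 0, 0], [0, 0, 0]], [[0.008, 0, 0], [0, 0, 0]]])

```text
time: 4.25
ee_pos: [0.5316, -0.1551, 0.0518]
eef_rot: [-3.141, 0.001, 1.262]
contact_force: [-6.4, -9.6, 3.0]
gripper_width: 0.0478
finger_force: 12.0
```

Converted, 0.003 m / 0.75 = 0.004, 0.002 m / 0.75 = 0.0027.

Emit:
jog_arm(segments=[[[0.0027, 0, 0], [0, 0, 0]], [[0.004, 0, 0], [0, 0, 0]], [[0.004, 0, 0], [0, 0, 0]], [[0.004, 0, 0], [0, 0, 0]]])

```text
time: 4.65
ee_pos: [0.5324, -0.1526, 0.0517]
eef_rot: [-3.141, 0.001, 1.262]
contact_force: [-6.8, -13.4, 0.7]
gripper_width: 0.0475
finger_force: 12.0
```

Emit:
jog_arm(segments=[[[-0.004, 0, 0], [0, 0, 0]], [[-0.004, 0, 0], [0, 0, 0]], [[-0.004, 0, 0], [0, 0, 0]]], jaw=0.06)

```text
time: 4.95
ee_pos: [0.5323, -0.1546, 0.052]
eef_rot: [3.141, -0.0, 1.262]
contact_force: [-0.1, 0.3, 0.1]
gripper_width: 0.0601
finger_force: 0.0
```

Emit:
jog_arm(segments=[[[0, 0, 0], [0, 0, 0]], [[0, 0, 0], [0, 0, 0]], [[0, 0, 0], [0, 0, 0]]], jaw=0.09)

```text
time: 5.25
ee_pos: [0.5322, -0.1545, 0.0519]
eef_rot: [3.142, -0.0, 1.262]
contact_force: [0.9, 0.0, -0.2]
gripper_width: 0.0813
finger_force: 0.0
```

Emit:
jog_arm(segments=[[[0, 0, -0.0667], [0, 0, 0]], [[0, 0, -0.1333], [0, 0, 0]], [[0, 0, -0.2], [0, 0, 0]], [[-0.04, 0, -0.2267], [0, 0, 0]], [[-0.0667, 0, -0.2267], [0, 0, 0]], [[-0.0667, 0, -0.2267], [0, 0, 0]], [[-0.0667, 0, -0.2267], [0, 0, 0]]])

```text
time: 5.95
ee_pos: [0.5167, -0.2021, 0.2217]
eef_rot: [-3.141, -0.0, 1.261]
contact_force: [0.1, -0.4, -0.8]
gripper_width: 0.0901
finger_force: 0.0
```

Run:
```python
from h import *
a=shot('wrist','w2')['img']; b=shot('top','t2')['img']
o=np.zeros((600,800,3),np.uint8)
o[:400]=cv2.resize(a[:280,:,::-1],(800,400),interpolation=cv2.INTER_CUBIC)
o[400:]=cv2.resize(b[190:260,200:480,::-1],(800,200),interpolation=cv2.INTER_CUBIC)
cv2.imwrite('pics/w2b.png',o)
```

```text
(no output)
```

View pics/w2b.png

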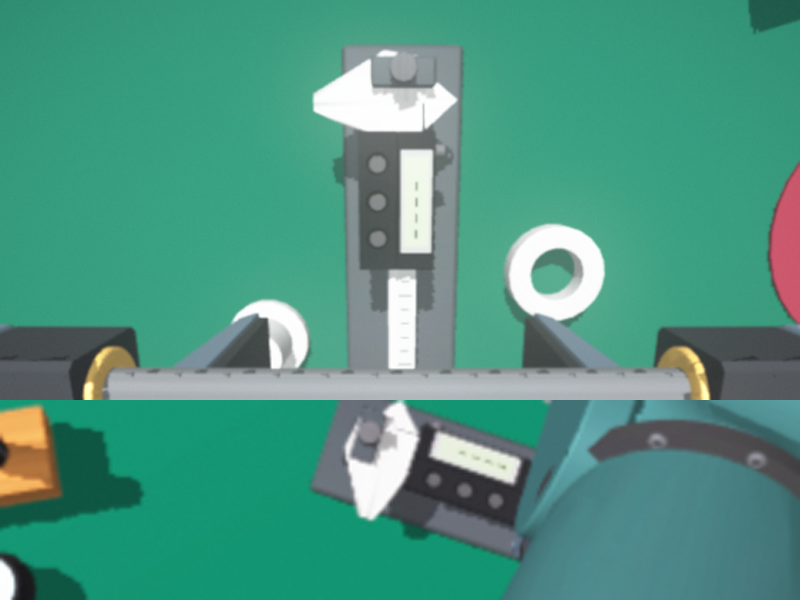

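The jaws are shut, with the faces meeting at about (380,102). The zero key is at (377,239) in the wrist view and at (495,501) in the top strip.

Run:
```python
from h import *
k=560/800
print('wrist',[atz('w2',(x+.5)*k-.5,(y+.5)*k-.5,.0655).round(4) for x,y in((377,163),(377,201.5),(377.5,239))])
print('top',[atz('t2',200+(x+.5)*.35-.5,190+(y-400+.5)*.35-.5,.0655).round(4) for x,y in((434,480),(465,490),(495,501))])
go(.5265,.261,.2217,1.75)
```

```text
wrist [array([ 0.5269, -0.1313,  0.0655]), array([ 0.5194, -0.1541,  0.0655]), array([ 0.5122, -0.177 ,  0.0655])]
top [array([ 0.5262, -0.1308,  0.0655]), array([ 0.5193, -0.1532,  0.0655]), array([ 0.5116, -0.1748,  0.0655])]
d [ 4.437e-01 -1.314e-01 -1.000e-04] rv [-9.00e-04 -4.00e-04 -4.88e-01]
```

Converted, 0.4437 m / 0.75 = 0.5916, 0.44 m / 0.75 = 0.5867, -0.488 rad / 2 = -0.244.

Emit:
jog_arm(segments=[[[0.064, -0.0187, 0], [0, 0, -0.025]], [[0.128, -0.0373, 0], [0, 0, -0.05]], [[0.192, -0.056, 0], [0, 0, -0.08]], [[0.256, -0.0747, 0], [0, 0, -0.105]], [[0.32, -0.0933, 0], [0, 0, -0.13]], [[0.384, -0.1133, 0], [0, 0, -0.16]], [[0.448, -0.1333, 0], [0, 0, -0.185]], [[0.512, -0.1533, 0], [0, 0, -0.21]], [[0.56, -0.1667, 0], [0, 0, -0.235]], [[0.5867, -0.1747, 0], [0, 0, -0.244]], [[0.5916, -0.1752, 0], [0, 0, -0.244]], [[0.5916, -0.1752, 0], [0, 0, -0.244]], [[0.5916, -0.1752, 0], [0, 0, -0.244]]])

```text
time: 7.35
ee_pos: [0.5264, 0.2597, 0.2216]
eef_rot: [-3.141, 0.0, 1.749]
contact_force: [0.2, 0.3, -0.1]
gripper_width: 0.09
finger_force: 0.0
```

Run:
```python
from h import *
go(.5265,.261,.08,1.75)
a=shot('wrist','w3')['img'];b=shot('side','s3')['img']
o=np.zeros((600,800,3),np.uint8)
o[:400]=cv2.resize(a[:280,:,::-1],(800,400),interpolation=cv2.INTER_CUBIC)
o[400:]=cv2.resize(b[200:340,140:420,::-1],(400,200),interpolation=cv2.INTER_CUBIC).repeat(1,0)[:, :].__class__(0) if 0 else 0
o[400:,:400]=cv2.resize(b[200:340,140:420,::-1],(400,200))
cv2.imwrite('pics/w3b.png',o)
print(proj('w3',[[.5265,.261,.145],[.5265,.261,.06]])/.7)
```

```text
d [0.0013 0.0004 0.1416] rv [-0.0007  0.0003 -0.0008]
[[396.86625041 300.74833461]
 [396.60983428 269.24949139]]
```

View pics/w3b.png

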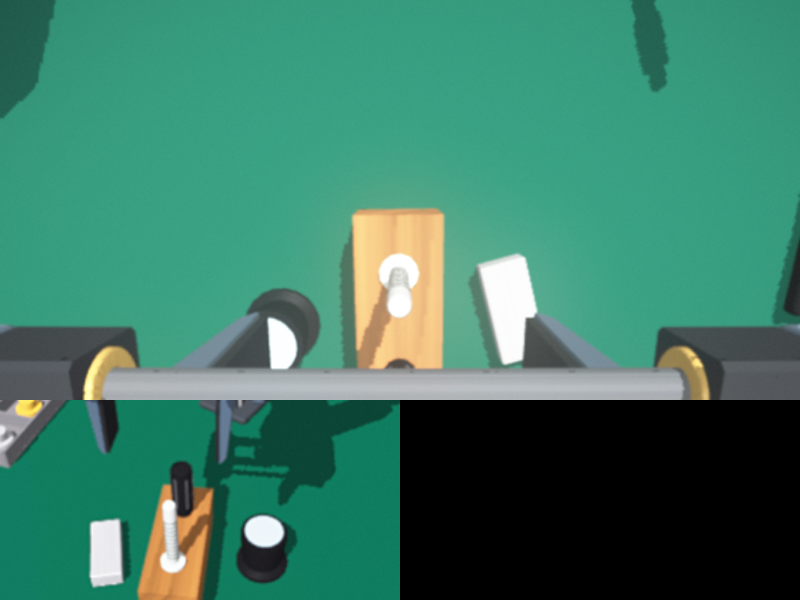

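The guard at (398,271) and the handle top at (399,303) are within about 1.5 mm of the prediction. I'll descend and grasp.

Converted, 0.1416 m / 0.75 = 0.1888, 0.08 m / 0.75 = 0.1067.

Emit:
jog_arm(segments=[[[0, 0.002, 0.0533], [0, 0, 0]], [[0, 0.002, 0.1067], [0, 0, 0]], [[0, 0.002, 0.16], [0, 0, 0]], [[0, 0.002, 0.184], [0, 0, 0]], [[0, 0.002, 0.1888], [0, 0, 0]], [[0, 0.002, 0.1888], [0, 0, 0]], [[0, 0.002, 0.1888], [0, 0, 0]]])

```text
time: 8.15
ee_pos: [0.5291, 0.2607, 0.0817]
eef_rot: [3.14, -0.0, 1.749]
contact_force: [0.2, 0.0, 0.5]
gripper_width: 0.0901
finger_force: 0.0
```

Emit:
jog_arm(segments=[[[0, 0, 0], [0, 0, 0]], [[0, 0, 0], [0, 0, 0]], [[0, 0, 0], [0, 0, 0]], [[0, 0, 0], [0, 0, 0]], [[0, 0, 0], [0, 0, 0]], [[0, 0, 0], [0, 0, 0]], [[0, 0, 0], [0, 0, 0]], [[0, 0, 0], [0, 0, 0]], [[0, 0, 0], [0, 0, 0]], [[0, 0, 0], [0, 0, 0]], [[0, 0, 0], [0, 0, 0]], [[0, 0, 0], [0, 0, 0]]], jaw=0.005, grip_n=30)

```text
time: 9.35
ee_pos: [0.5281, 0.2607, 0.0803]
eef_rot: [-3.142, -0.0, 1.75]
contact_force: [-0.1, 0.5, -0.9]
gripper_width: 0.0125
finger_force: 30.0
```

Converted, -0.14 m / 0.75 = -0.1867, -0.12 m / 0.75 = -0.16.

Emit:
jog_arm(segments=[[[0, 0, -0.0267], [0, 0, 0]], [[0, 0, -0.0667], [0, 0, 0]], [[0, 0, -0.12], [0, 0, 0]], [[0, 0, -0.16], [0, 0, 0]], [[0, 0, -0.1867], [0, 0, 0]], [[0, 0, -0.1867], [0, 0, 0]], [[0, 0, -0.1867], [0, 0, 0]]])

```text
time: 10.05
ee_pos: [0.528, 0.2606, 0.22]
eef_rot: [3.141, -0.0, 1.75]
contact_force: [0.5, 0.5, 0.3]
gripper_width: 0.0126
finger_force: 30.0
```

Run:
```python
from h import *
s=manip.read_state();p=s['ee_pos'];print(p,s['contact_force'])
b=shot('side','s4')['img'];a=shot('top','t4')['img']
P=[[p[0],p[1],p[2]-.065],[p[0],p[1],p[2]-.025]]
ps,pt=proj('s4',P),proj('t4',P);print(ps,pt)
o=np.zeros((600,800,3),np.uint8)
for i,(im,q) in enumerate(((b,ps),(a,pt))):
    u,v=q.mean(0).astype(int);c=im[max(v-75,0):v+75,u-50:u+50,::-1];print(u,v)
    c=cv2.resize(c,None,fx=4,fy=4,interpolation=cv2.INTER_CUBIC);o[:c.shape[0],i*400:i*400+400]=c
cv2.imwrite('pics/s4b.png',o)
go(.512,-.176,p[2],1.25)
```

```text
[0.52798876 0.26059097 0.21998173] [0.46487348 0.52718634 0.25986433]
[[257.44970028 267.16676111]
 [255.83833475 245.5622568 ]] [[150.88040359 206.15612558]
 [145.42642488 202.36609408]]
256 256
148 204
d [-0.4266 -0.0929 -0.0007] rv [-0.0017  0.0009  0.4998]
```

View pics/s4b.png

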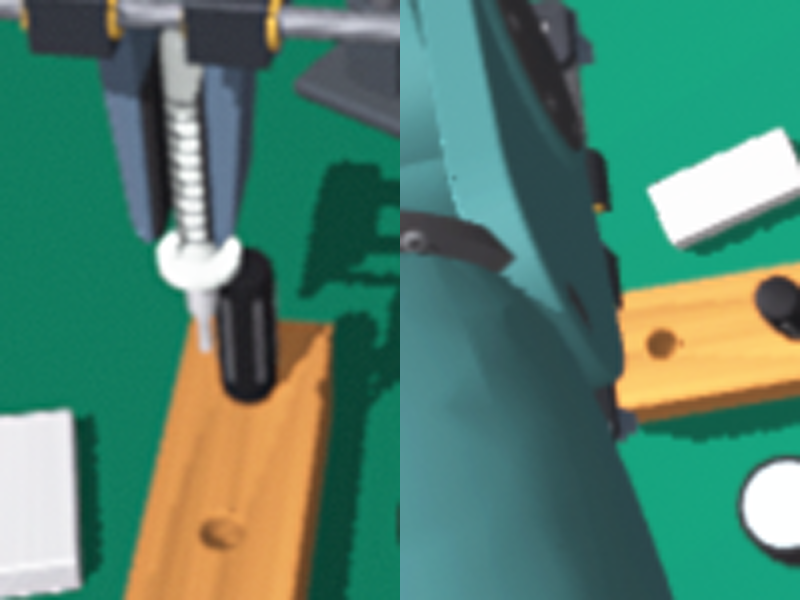

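The side crop shows the stylus held straight. Its tip is at (207,350), within 1–2 px of the prediction, and the empty bore is at (222,535).

Converted, -0.4266 m / 0.75 = -0.5688, -0.0929 m / 0.75 = -0.1239, 0.04 rad / 2 = 0.02.

Emit:
jog_arm(segments=[[[-0.04, -0.0093, 0], [0, 0, 0.02]], [[-0.0933, -0.02, 0], [0, 0, 0.04]], [[-0.1467, -0.032, 0], [0, 0, 0.065]], [[-0.2, -0.044, 0], [0, 0, 0.09]], [[-0.2533, -0.0547, 0], [0, 0, 0.115]], [[-0.3067, -0.0667, 0], [0, 0, 0.14]], [[-0.36, -0.0787, 0], [0, 0, 0.165]], [[-0.4133, -0.0893, 0], [0, 0, 0.185]], [[-0.4667, -0.1013, 0], [0, 0, 0.205]], [[-0.5133, -0.112, 0], [0, 0, 0.225]], [[-0.5467, -0.1187, 0], [0, 0, 0.24]], [[-0.5688, -0.1239, 0], [0, 0, 0.25]], [[-0.5688, -0.1239, 0], [0, 0, 0.25]], [[-0.5688, -0.1239, 0], [0, 0, 0.25]], [[-0.5688, -0.1239, 0.08], [0, 0, 0.25]], [[-0.5688, -0.1239, 0.08], [0, 0, 0.25]], [[-0.5688, -0.1239, 0.08], [0, 0, 0.25]]])

```text
time: 11.85
ee_pos: [0.5114, -0.1744, 0.1587]
eef_rot: [-3.137, -0.0, 1.251]
contact_force: [-0.3, -0.0, -0.0]
gripper_width: 0.0123
finger_force: 30.0
```

Run:
```python
from h import *
for f,u,v in(('s4',206+222.5/4-.5,181+535.5/4-.5),('t4',98+260.5/4-.5,129+344.5/4-.5)): print('bore',atz(f,u,v,.055))
s=manip.read_state();p=s['ee_pos'];print(p)
go(.512,-.176,p[2],1.25)
b=shot('side','s5')['img'];a=shot('wrist','w5')['img']
u,v=proj('s5',[[.512,-.176,.08]])[0].astype(int);print(u,v)
o=np.zeros((600,800,3),np.uint8)
c=cv2.resize(b[v-50:v+50,u-66:u+67,::-1],(800,600),interpolation=cv2.INTER_CUBIC)
cv2.imwrite('pics/s5b.png',c)
sc=lambda P:((proj('s5',P)-[u-66,v-50])*[800/133,6]).round(1)
print('tip',sc([p-[0,0,.065]]),'key',sc([[.512,-.176,.0655],[.5194,-.154,.0655]]))
```

```text
bore [0.52670182 0.26308718 0.055     ]
bore [0.5275531  0.26090484 0.055     ]
[ 0.51142654 -0.17442175  0.15872922]
d [-0.0013  0.001  -0.    ] rv [-0.0045 -0.0003  0.0009]
331 156
tip [[406.  275.2]] key [[400.3 336.8]
 [369.3 362.9]]
```

View pics/s5b.png

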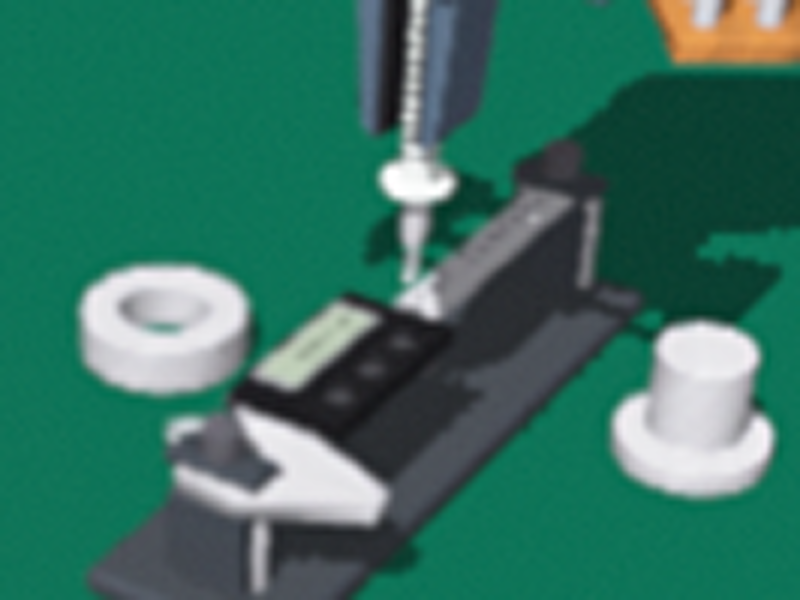

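The tip is at (408,280), and the zero key is at (403,341) against a predicted (400,337). The offset is common to both, so the alignment is good. I'll lower in steps.

Converted, 0.023 m / 0.75 = 0.0307, -0.0013 m / 0.75 = -0.0017, 0.0045 rad / 2 = 0.0023.

Emit:
jog_arm(segments=[[[-0.0017, 0.0013, 0.008], [0.0023, 0, 0]], [[-0.0017, 0.0013, 0.0173], [0.0023, 0, 0]], [[-0.0017, 0.0013, 0.0267], [0.0023, 0, 0]], [[-0.0017, 0.0013, 0.0307], [0.0023, 0, 0]], [[-0.0017, 0.0013, 0.0307], [0.0023, 0, 0]], [[-0.0017, 0.0013, 0.0307], [0.0023, 0, 0]]])

```text
time: 12.55
ee_pos: [0.5133, -0.1772, 0.1373]
eef_rot: [-3.137, -0.0, 1.25]
contact_force: [-0.1, 1.1, 0.5]
gripper_width: 0.0125
finger_force: 30.0
```

Emit:
jog_arm(segments=[[[0, 0, 0.002], [0, 0, 0]], [[0, 0, 0.004], [0, 0, 0]], [[0, 0, 0.006], [0, 0, 0]], [[0, 0, 0.006], [0, 0, 0]]])

```text
time: 12.95
ee_pos: [0.5131, -0.1772, 0.1326]
eef_rot: [-3.137, -0.0, 1.25]
contact_force: [0.1, -1.0, -0.4]
gripper_width: 0.0122
finger_force: 30.0
```

Converted, 0.003 m / 0.75 = 0.004, 0.001 m / 0.75 = 0.0013.

Emit:
jog_arm(segments=[[[0.0007, -0.0011, 0], [0, 0, 0]], [[0.0007, -0.0011, 0.0013], [0, 0, 0]], [[0.0007, -0.0011, 0.0027], [0, 0, 0]], [[0.0007, -0.0011, 0.004], [0, 0, 0]], [[0.0007, -0.0011, 0.004], [0, 0, 0]]])

```text
time: 13.45
ee_pos: [0.5127, -0.1765, 0.1298]
eef_rot: [-3.137, -0.0, 1.25]
contact_force: [0.1, 0.2, 2.2]
gripper_width: 0.0122
finger_force: 30.0
```

Emit:
jog_arm(segments=[[[0, 0, 0.0013], [0, 0, 0]], [[0, 0, 0.0013], [0, 0, 0]]])

```text
time: 13.65
ee_pos: [0.5127, -0.1765, 0.1288]
eef_rot: [-3.137, -0.0, 1.25]
contact_force: [1.1, -0.2, 2.7]
gripper_width: 0.0127
finger_force: 30.0
```

Emit:
jog_arm(segments=[[[0, 0, 0.0013], [0, 0, 0]], [[0, 0, 0.0013], [0, 0, 0]]])

```text
time: 13.85
ee_pos: [0.5127, -0.1765, 0.1279]
eef_rot: [-3.137, -0.0, 1.25]
contact_force: [0.3, 1.2, 3.5]
gripper_width: 0.0127
finger_force: 30.0
```

Emit:
jog_arm(segments=[[[0, 0, 0.0013], [0, 0, 0]], [[0, 0, 0.0013], [0, 0, 0]]])

```text
time: 14.05
ee_pos: [0.5128, -0.1766, 0.1271]
eef_rot: [-3.137, 0.0, 1.25]
contact_force: [-1.8, -0.3, 8.5]
gripper_width: 0.0124
finger_force: 30.0
```

The force rose along the spring curve and reached 8.5 N at the bottom. I'll hold there.

Converted, 0.0003 m / 0.75 = 0.0004.

Emit:
jog_arm(segments=[[[0, 0, 0.0004], [0, 0, 0]], [[0, 0, 0.0004], [0, 0, 0]], [[0, 0, 0.0004], [0, 0, 0]], [[0, 0, 0.0004], [0, 0, 0]], [[0, 0, 0.0004], [0, 0, 0]], [[0, 0, 0.0004], [0, 0, 0]], [[0, 0, 0.0004], [0, 0, 0]], [[0, 0, 0.0004], [0, 0, 0]], [[0, 0, 0.0004], [0, 0, 0]], [[0, 0, 0.0004], [0, 0, 0]], [[0, 0, 0.0004], [0, 0, 0]], [[0, 0, 0.0004], [0, 0, 0]], [[0, 0, 0.0004], [0, 0, 0]], [[0, 0, 0.0004], [0, 0, 0]]])

```text
time: 15.45
ee_pos: [0.5129, -0.1766, 0.127]
eef_rot: [-3.138, 0.0, 1.25]
contact_force: [-1.1, 1.1, 9.3]
gripper_width: 0.0129
finger_force: 30.0
```

Emit:
jog_arm(segments=[[[0, 0, -0.0067], [0, 0, 0]], [[0, 0, -0.0267], [0, 0, 0]], [[0, 0, -0.0667], [0, 0, 0]], [[0, 0, -0.12], [0, 0, 0]], [[0, 0, -0.124], [0, 0, 0]], [[0, 0, -0.124], [0, 0, 0]], [[0, 0, -0.124], [0, 0, 0]]])

```text
time: 16.15
ee_pos: [0.5124, -0.1764, 0.2189]
eef_rot: [-3.136, -0.0, 1.25]
contact_force: [0.7, -0.5, -0.9]
gripper_width: 0.0122
finger_force: 30.0
```

Run:
```python
from h import *
s=manip.read_state();p=s['ee_pos']
go(.5275,.2611,p[2],1.75)
```

```text
d [ 0.4199 -0.1237  0.0007] rv [-0.0054 -0.0014 -0.5002]
```

Converted, 0.4199 m / 0.75 = 0.5599, 0.41 m / 0.75 = 0.5467, -0.5 rad / 2 = -0.25.

Emit:
jog_arm(segments=[[[0.04, -0.012, 0], [0, 0, -0.02]], [[0.0933, -0.0267, 0], [0, 0, -0.04]], [[0.1467, -0.0427, 0], [0, 0, -0.065]], [[0.2, -0.0587, 0], [0, 0, -0.09]], [[0.2533, -0.0747, 0], [0, 0, -0.115]], [[0.3067, -0.0907, 0], [0, 0, -0.14]], [[0.36, -0.1067, 0], [0, 0, -0.165]], [[0.4133, -0.1227, 0], [0, 0, -0.185]], [[0.4667, -0.1373, 0], [0, 0, -0.205]], [[0.5133, -0.152, 0], [0, 0, -0.225]], [[0.5467, -0.1613, 0], [0, 0, -0.24]], [[0.5599, -0.1649, 0], [-0.0027, -0.0007, -0.25]], [[0.5599, -0.1649, 0], [-0.0027, -0.0007, -0.25]], [[0.5599, -0.1649, 0], [-0.0027, -0.0007, -0.25]], [[0.5599, -0.1649, 0.0667], [-0.0027, -0.0007, -0.25]], [[0.5599, -0.1649, 0.08], [-0.0027, -0.0007, -0.25]], [[0.5599, -0.1649, 0.08], [-0.0027, -0.0007, -0.25]], [[0.5599, -0.1649, 0.08], [-0.0027, -0.0007, -0.25]]])

```text
time: 17.95
ee_pos: [0.5284, 0.2606, 0.1612]
eef_rot: [3.14, 0.0, 1.749]
contact_force: [-1.2, 0.2, 0.0]
gripper_width: 0.0127
finger_force: 30.0
```

Run:
```python
from h import *
p=manip.read_state()['ee_pos'];go(.5278,.2608,.08,1.75)
b=shot('side','s6')['img'];u,v=proj('s6',[[.5275,.261,.07]])[0].astype(int)
cv2.imwrite('pics/s6b.png',cv2.resize(b[v-50:v+50,u-66:u+67,::-1],(800,600),interpolation=cv2.INTER_CUBIC))
sc=lambda P:((proj('s6',P)-[u-66,v-50])*[800/133,6]).round(1)
print('tip',sc([p-[0,0,.065]]),'bore',sc([[.5275,.261,.055]]))
```

```text
d [ 0.0003 -0.0006  0.0812] rv [ 0.0013  0.0004 -0.0011]
tip [[392.8 235.4]] bore [[403.6 342.9]]
```

View pics/s6b.png

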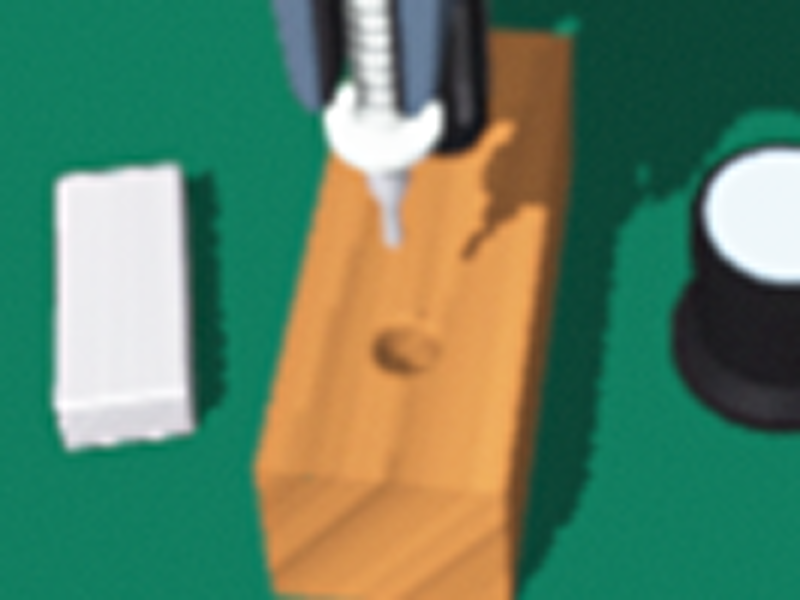

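The tip at (393,243) and the bore at (405,350) share the same offset from prediction, so they are aligned. I'll insert.

Converted, 0.077 m / 0.75 = 0.1027, 0.074 m / 0.75 = 0.0987.

Emit:
jog_arm(segments=[[[0.0004, -0.0008, 0.0133], [0, 0, 0]], [[0.0004, -0.0008, 0.0267], [0, 0, 0]], [[0.0004, -0.0008, 0.04], [0, 0, 0]], [[0.0004, -0.0008, 0.0533], [0, 0, 0]], [[0.0004, -0.0008, 0.0667], [0, 0, 0]], [[0.0004, -0.0008, 0.08], [0, 0, 0]], [[0.0004, -0.0008, 0.0907], [0, 0, 0]], [[0.0004, -0.0008, 0.0987], [0, 0, 0]], [[0.0004, -0.0008, 0.1027], [0, 0, 0]], [[0.0004, -0.0008, 0.1027], [0, 0, 0]], [[0.0004, -0.0008, 0.1027], [0, 0, 0]]])

```text
time: 19.1
ee_pos: [0.5275, 0.2612, 0.0834]
eef_rot: [3.14, 0.0, 1.75]
contact_force: [-0.2, 0.0, -1.0]
gripper_width: 0.0126
finger_force: 30.0
```

Emit:
jog_arm(segments=[[[0, 0, 0.0013], [0, 0, 0]], [[0, 0, 0.0027], [0, 0, 0]], [[0, 0, 0.0027], [0, 0, 0]]])

```text
time: 19.4
ee_pos: [0.5273, 0.2611, 0.0812]
eef_rot: [3.141, 0.0, 1.75]
contact_force: [-0.5, 0.6, 0.4]
gripper_width: 0.0124
finger_force: 30.0
```

Converted, 0.001 m / 0.75 = 0.0013, 0.0005 m / 0.75 = 0.0007.

Emit:
jog_arm(segments=[[[0, 0, 0.0007], [0, 0, 0]], [[0, 0, 0.0013], [0, 0, 0]], [[0, 0, 0.0013], [0, 0, 0]]])

```text
time: 19.7
ee_pos: [0.5273, 0.2611, 0.0802]
eef_rot: [3.141, 0.0, 1.75]
contact_force: [-1.2, -0.1, 2.3]
gripper_width: 0.0126
finger_force: 30.0
```

Emit:
jog_arm(segments=[[[0, 0, 0], [0, 0, 0]], [[0, 0, 0], [0, 0, 0]], [[0, 0, 0], [0, 0, 0]], [[0, 0, 0], [0, 0, 0]], [[0, 0, 0], [0, 0, 0]]], jaw=0.085)

```text
time: 20.2
ee_pos: [0.5273, 0.2611, 0.0801]
eef_rot: [3.141, 0.001, 1.75]
contact_force: [0.5, 0.7, 0.2]
gripper_width: 0.0494
finger_force: 0.0
```

Emit:
jog_arm(segments=[[[0, 0, -0.04], [0, 0, 0]], [[0, 0, -0.0933], [0, 0, 0]], [[0, 0, -0.1467], [0, 0, 0]], [[0, 0, -0.2], [0, 0, 0]], [[0, 0, -0.2267], [0, 0, 0]], [[0, 0, -0.2267], [0, 0, 0]], [[0, 0, -0.2267], [0, 0, 0]]])

```text
time: 20.9
ee_pos: [0.5269, 0.2611, 0.2498]
eef_rot: [3.141, 0.0, 1.75]
contact_force: [-0.3, 0.2, -1.3]
gripper_width: 0.0851
finger_force: 0.0
```

Run:
```python
from h import *
b=shot('side','s7')['img']
cv2.imwrite('pics/s7b.png',cv2.resize(b[100:400,150:550,::-1],(800,600),interpolation=cv2.INTER_CUBIC))
print((proj('s7',[[.5275,.261,.06],[.5275,.261,.145]])-[150,100])*2)
```

```text
[[221.8919962  422.20086154]
 [216.12395243 345.05148122]]
```

View pics/s7b.png

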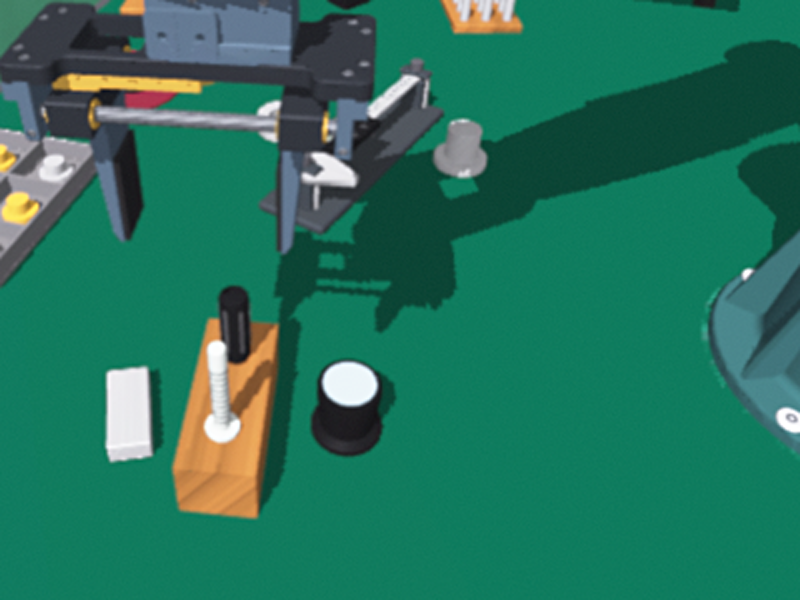

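The stylus stands upright with its guard at (222,427) on the block, the bystanders look unmoved, and the gripper is clear.

```bash
python3 -c "
from bench import manip
print(manip.job_done())"
```

```text
the job is handed in; nothing more can be done
None
```

I handed the job in at about 21 s without a verdict coming back: the jaws are shut, the zero key was held at its bottom stop (about 9 N) for about 1.4 s, and the stylus stands upright in its bore with its guard on the block.

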